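Draw a blocking piece from the spring slide magazine and fill the gap in the tote

TASK

Push the black handle of the block magazine all the way to its end so that a wooden block comes out on the tray, then let go there so that the spring snaps the slide home by itself. Take that block and lower it gently into the empty lane of the grey tote, standing flat on the rubber pad and square with the castings, so that they cannot shift. Leave the castings, the spare block in the magazine and the other things on the bench as they are.

Things in the scene. Friction and masses are not known exactly. Their poses are not given: they have to be found in the camera images.
- magazine: Green steel block magazine, fixed on the bench, 385 mm long. Origin on the bench under the middle of its tower; z up, front to -x; slide and blocks move to its -y. Its deck leans 25 deg to the front: in this frame the deck normal is n = (-0.423, 0, 0.906), up-slope is s = (0.906, 0, 0.423); the deck surface passes through (0, 0, 48 mm). Deck coordinates (s, y, n) start at that point.
- tower (a point): Middle of the top of the magazine's frame tower (deck coordinates 0, 0, 152 mm; axes as the magazine's). Four corner posts and cross bars: y -49 to +49 mm, s -28 to +28 mm, n up to 152 mm. It holds two blocks, one upon the other along n.
- tray (a point): On the tray's deck under the centre of a block that is fully out (deck coordinates 0, -113, 0 mm; axes as the magazine's). The tray is the deck from y = -49 to -160 mm, open above, leaning 25 deg, with a fence along its low side only, 18 mm high, inner face at s = -23 mm, on which the block leans. A block comes out without turning; its centre is then at about n = 35 mm.
- slide (a joint): Spring-return slide of the magazine, m: 0 = home, 0.115 = end stop, block fully out. Moves to the magazine's -y. The spring pulls it home with 4 N at home and 12 N at the end; damping 5 N s/m, about 3 N more to shove the blocks. Let go at the end it is home in about 0.2 s, taking the handle with it along +y; fingers must not be in its way nor lead it back.
- handle (a point): On the centre line of the slide's black handle, 17 mm below its top. The handle is a bar standing along n (so leaning 25 deg), 24 mm wide along s, 16 mm thick along y; it rises 74 mm from the slide's steel plate (n = 68 mm) to n = 142 mm. It stands at deck y = +190 mm at home, +75 mm at the end. Axes: x = s, y = magazine y, z = n.
- block_centre (a point): Centre of the lower wooden block in the magazine, the one to be used: plain softwood, 44 mm along its x, 84 mm along its y, 70 mm along its z, about 0.13 kg. In the magazine its axes are x = s, y = magazine y, z = n, so it leans 25 degrees.
- spare_block_centre (a point): Centre of an equal block resting on top of the first in the magazine; it drops 70 mm to the deck when the slide has gone home and is left there.
- tote: Grey plastic tote, fixed, outer 102 (x) by 250 (y) by 70 mm high, walls and floor 5 mm, a grip ledge 12 mm out at each y end; origin at the centre of its underside, z up. Five lanes lie side by side at y = -96, -48, 0, 48, 96 mm, each 48 mm wide and 92 mm long (x), no dividers. Four hold castings, one of the middle three is empty.
- pad: Thin black rubber pad, 80 (x) by 36 (y) by 3 mm, fixed on the tote floor in the middle of the empty lane; origin at the centre of its underside, 5 mm above the bench, axes about as the tote's. The block belongs on it with its 84 mm length along the pad's x. The gap is about 52 mm wide and 92 mm long.
- spray_bottle: Bystander: white spray bottle, 74 mm across, 213 mm tall, spray head up to 50 mm off its axis; origin at the centre of its underside.
- wrench: Bystander: steel wrench 190 mm long lying on the bench.
- flange: Bystander: turned steel flange, 84 mm across, 50 mm high; origin at the centre of its underside.
- casting0: Loose aluminium casting in a tote lane: plate 84 (x) by 44 (y) by 14 mm with a round boss up to 28 mm high, 0.45 kg; origin at the centre of its underside. Always in an end lane.
- casting1: Loose aluminium casting in a tote lane: plate 84 (x) by 44 (y) by 14 mm with a round boss up to 28 mm high, 0.45 kg; origin at the centre of its underside.
- casting2: Loose aluminium casting in a tote lane: plate 84 (x) by 44 (y) by 14 mm with a round boss up to 28 mm high, 0.45 kg; origin at the centre of its underside.
- casting3: Loose aluminium casting in a tote lane: plate 84 (x) by 44 (y) by 14 mm with a round boss up to 28 mm high, 0.45 kg; origin at the centre of its underside. Always in an end lane.
Things that resemble listed ones, but are neither listed nor needed, are in the scene too. What is shaped like the part that bears block_centre but green or orange is not meant.

How it is judged (in metres and radians):
On the way, in this order (a step that is already met when the one before it is completed fails the run):
1. the slide is pushed to its end stop, the block out on the tray (value of joint slide above 0.11 m and y of block_centre in the frame of magazine below -0.1 m), for 0.05 s.
2. the slide has snapped home, untouched, with the block still on the tray (value of joint slide below 0.004 m and contact force between the fingers and magazine below 0.3 N and y of block_centre in the frame of magazine below -0.09 m and horizontal distance between block_centre and magazine below 0.16 m), for 0.1 s.
At the end, for the whole second after the job is handed in: Block let go, flat on the pad: within 8 mm along, 9 mm across its centre, centre 33 to 42 mm above its underside, within 0.1 rad of upright, 0.15 of square. Slide home (4 mm). Castings within 15 mm, bystanders within 25 mm of their starts, spare block in the magazine (x of block_centre in the frame of pad between -0.008 and 0.008 m and y of block_centre in the frame of pad between -0.009 and 0.009 m and z of block_centre in the frame of pad between 0.033 and 0.042 m and angle between block_centre's own z axis and vertical below 0.1 rad and angle between the y axis of block_centre and the x axis of pad, either way round below 0.15 rad and value of joint slide below 0.004 m and distance of each of casting0, casting1, casting2, casting3 from where it was at the start of the episode below 0.015 m and distance of each of spray_bottle, wrench, flange from where it was at the start of the episode below 0.025 m and horizontal distance between spare_block_centre and magazine below 0.08 m); the robot touches nothing.
It fails at once if the slide is led back by the fingers instead of snapping home by itself (value of joint slide between 0.015 and 0.09 m and velocity of joint slide below -0.03 m/s and contact force between the fingers and magazine above 1 N).
It fails at once if a casting is knocked or lifted more than 25 mm (distance of any of casting0, casting1, casting2, casting3 from where it was at the start of the episode above 0.025 m).
It fails at once if a bystander is knocked more than 40 mm (distance of any of spray_bottle, wrench, flange from where it was at the start of the episode above 0.04 m).
It fails at once if the block is dropped into the tote instead of being lowered (horizontal distance between block_centre and pad below 0.04 m and z of block_centre in the frame of pad below 0.1 m and linear speed of block above 0.5 m/s).
It also fails if it takes over 51 s, if anything falls off the work surface, if the arm or the gripper's body presses on something with over 40 N, if the wrist force passes 120 N, or if a joint passes its speed limit or range.

ROBOT

A 7-joint arm with a two-finger parallel gripper is mounted at the origin on the work surface. World frame = base frame: x ahead of the robot, y to its left, z up, the work surface at z = 0. Lengths are in m, angles in degrees, forces in N, time in s.
With the tool pointing down it reaches from about 0.35 to 0.775 m from the base axis. Payload 3.1 kg.
Tool frame: the origin (TCP) lies on the centre line of the jaws, within the pads' length; the fingertips stand 17 mm ahead of it and the grasp point (between the pads) lies 2 mm behind it (robot.tip_reach is the distance from the TCP to the fingertips, in m); z points along the fingers, y is the direction in which the jaws open and shut (so a half turn about z gives the same grasp; the last joint's range is limited). The gripper opens to 85 mm and grips with 20 to 120 N. Pads are 22 mm wide; open, the fingers measure 114 mm over their backs; the gripper's body (76 mm by 85 mm) begins 54 mm behind the grasp point. The pads swing forward as they close: fully open they stand 13 mm farther back than shut.
Start: joints at [-67.076, 17.813, 0.802, 86.603, -0.252, 75.585, -1.558], TCP at [0.235, 0.497, 0.248] pointing down, gripper open.
Joint ranges: [-154.91, 154.91], [-16.99, 109.72], [-72.82, 74.43], [7.12, 147.25], [-82.49, 262.49], [11.32, 116.49], [-174.64, 174.64]. Speed limits (degrees/s): [159.86, 159.86, 180, 180, 180, 180, 180].

INTERFACE

Orientations are given as [roll, pitch, yaw] about the fixed x, y, z axes, in that order (R = Rz(yaw) Ry(pitch) Rx(roll)).
In Python, from station import robot, fingers, vision, workorder, recognise gives the robot as it stands. Calls block until the motion is done:
- robot.move_to(position, orientation): joint-space move of the TCP to a pose.
- robot.line_to(position, orientation=None, velocity=0.15, f_stop=None): straight line of the TCP; orientation=None keeps the orientation; velocity is the mean speed in m/s. With f_stop (N) it stops when the force on the tool has changed by that much, and returns True; else False.
- robot.move_j(angles): joint-space move.
- fingers.gripper_to(opening, force=None): opening from 0.0 (shut) to 1.0 (fully open); force is the grip in N (None keeps the last); returns when the fingers have stopped.
- robot.pause(seconds).
- robot.inverse_kinematics(position, orientation): joint angles nearest the present ones, or None.
- vision.grab_frame(name): name is "scene" or "side" or "wrist"; returns the picture (400x640x3 uint8, red, green, blue); there is no depth.
- vision.calibration(name): a dict with "mtx" (3x3 intrinsics, pixels), "extrinsics" (4x4, takes a point from world to camera coordinates); the wrist camera has in their place "T_tool_cam" (4x4, takes a point from camera to tool coordinates, whose origin is the TCP and whose axes are the flange's). Camera axes: x right, y up, looking along -z (the intrinsics and any distortion apply to the point x, -y, -z); pixel columns grow to the right and rows downward; lengths in m; the calibration is good to about 2 mm. A picture is of the moment at which its call begins: read the wrist's pose just before it. calibration takes no time and is no camera call.
A pose or a line that the arm cannot do raises robot.PlanningError and nothing moves.
- workorder.close_job(): hands the job in, once; it reports no verdict.
Trained networks look in the newest picture that a camera, given by its name, has taken for a name from the list of things; names that differ only in an ending like _2 or _b are one class to them, and where a whole thing is asked for, a point or a joint stands for the part that bears it (a point fixed in the world has none). Each returns a list of dicts, best first, with "p" (0 to 1); they miss things now and then, are a little off and sometimes report something else, mostly with a low value. They report only what shows in the picture. A call takes as long as a camera call. They do not tell look-alikes from the thing itself.
- recognise(label, camera): "rect" ([centre column, centre row, width, height] in pixels, round what is visible of it).
Readings, each from a call of its own:
- robot.current_time_s(): time.
- robot.current_joint_positions(): joint angles.
- robot.current_dq(): joint speeds.
- robot.current_joint_torque(): joint torques, N m.
- robot.current_tool_pos(): TCP position.
- robot.current_eef_rot(): TCP orientation.
- robot.current_contact_force(): force on the tool from outside, world axes, zero at the start.
- robot.current_torque(): the same for the moment, N m.
- robot.current_finger_gap(): opening from 0.0 (shut) to 1.0 (fully open).
Only numpy, scipy, OpenCV 4.12 (cv2) and the standard library are available. Lean on these libraries where they do the work, as an engineer would, in place of code of your own. Each camera call takes 0.05 s, during which the arm holds its last target.

## Working session

There is one attempt and no reset: what is moved stays moved. The work goes in short steps, each a Python script; the robot and the scene stay as the last script left them, time stands still between calls to the robot, and variables do not carry over. Pictures are saved under pics/ and viewed, and the job is handed in when it is done.

```bash
ls; mkdir -p pics; cat > a.py <<'E'
from station import robot, fingers, vision, workorder, recognise
import cv2, numpy as np
np.set_printoptions(precision=4,suppress=True)
for c in ["scene","side","wrist"]:
    im=vision.grab_frame(c); cv2.imwrite(f"pics/{c}0.png",im[:,:,::-1])
    k=vision.calibration(c)
    for a,b in k.items(): print(c,a,np.array(b).tolist() if not isinstance(b,str) else b)
    if c!="wrist":
        for n in ["magazine","tower","tray","slide","handle","block_centre","tote","pad","spray_bottle","wrench","flange","casting0"]:
            print(c,n,[(np.round(d["rect"]).tolist(),round(d["p"],2)) for d in recognise(n,c)])
print(robot.current_time_s())
E
python3 a.py
```

```text
pics
scene mtx [[441.707221032353, 0.0, 330.161548332005], [0.0, 441.707221032353, 187.28046286971036], [0.0, 0.0, 1.0]]
scene extrinsics [[-0.8025323671314964, 0.5963003835549416, -0.01917426083443117, 0.531891026513322], [-0.4372827256959466, -0.5660466466991795, 0.6988383300653578, 0.1372987992689512], [0.40586403821260253, 0.5692249523104583, 0.7150226123367817, -1.3922972494891146], [0.0, 0.0, 0.0, 1.0]]
scene magazine [([381.0, 255.0, 156.0, 144.0], 0.74)]
scene tower [([382.0, 252.0, 159.0, 146.0], 0.8)]
scene tray [([380.0, 254.0, 157.0, 140.0], 0.58)]
scene slide [([418.0, 262.0, 81.0, 65.0], 0.76)]
scene handle [([416.0, 262.0, 85.0, 61.0], 0.67), ([316.0, 148.0, 25.0, 14.0], 0.47)]
scene block_centre [([328.0, 333.0, 53.0, 57.0], 0.89), ([361.0, 237.0, 27.0, 35.0], 0.8), ([294.0, 279.0, 46.0, 41.0], 0.65)]
scene tote [([319.0, 154.0, 70.0, 77.0], 0.77)]
scene pad []
scene spray_bottle [([278.0, 203.0, 35.0, 74.0], 0.66)]
scene wrench [([327.0, 166.0, 17.0, 18.0], 0.61), ([238.0, 178.0, 54.0, 33.0], 0.57)]
scene flange [([420.0, 228.0, 37.0, 36.0], 0.57), ([330.0, 168.0, 22
[... 1284 characters left out ...]
0, 74.0], 0.9)]
side wrench [([432.0, 264.0, 54.0, 49.0], 0.67)]
side flange [([226.0, 225.0, 35.0, 34.0], 0.81)]
side casting0 [([376.0, 322.0, 29.0, 21.0], 0.84), ([325.0, 271.0, 31.0, 25.0], 0.82), ([338.0, 284.0, 33.0, 32.0], 0.81), ([366.0, 311.0, 34.0, 28.0], 0.8)]
wrist mtx [[315.2529191942759, 0.0, 325.18075546875116], [0.0, 315.2529191942759, 205.782081195849], [0.0, 0.0, 1.0]]
wrist T_tool_cam [[-0.000753557895422433, 0.9549770683499572, 0.2966786663651711, 0.07604044716207801], [0.9999996834053125, 0.0006437946995357818, 0.0004676725959702006, 0.00025097531840378995], [0.0002556164517759899, 0.2966789248566589, -0.9549772511458707, -0.12590921569177063], [0.0, 0.0, 0.0, 1.0]]
1.35
```

View pics/scene0.png

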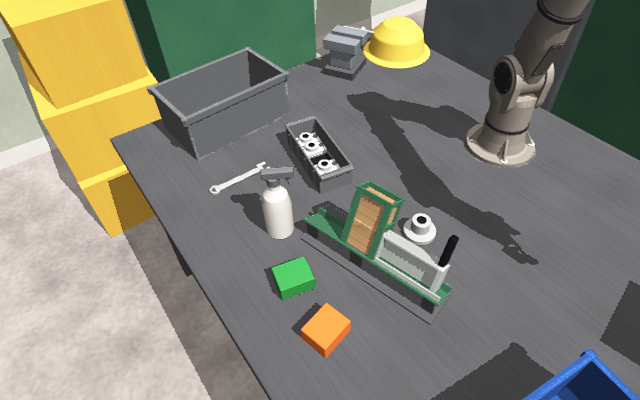

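View pics/side0.png

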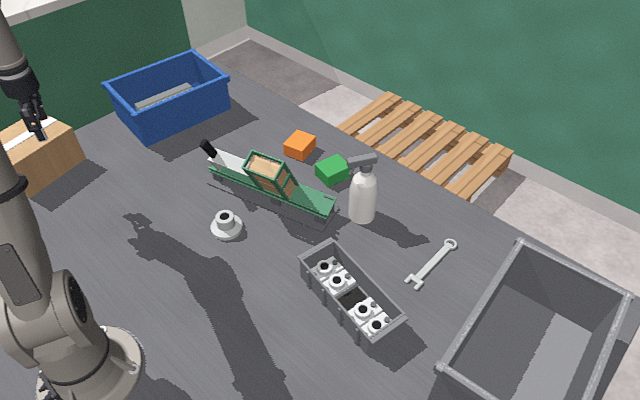

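View pics/wrist0.png

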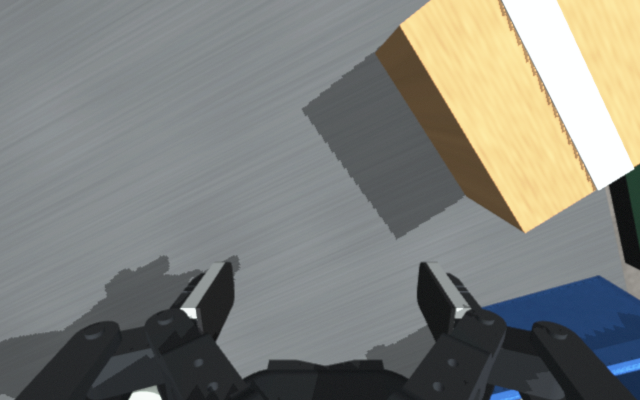

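```bash
python3 -c "
import cv2
a=cv2.imread('pics/scene0.png');b=cv2.imread('pics/side0.png')
cv2.imwrite('pics/sc_mag.png',cv2.resize(a[165:330,290:470],None,fx=4,fy=3.6 if 0 else 3.6,interpolation=cv2.INTER_CUBIC))
cv2.imwrite('pics/si_mag.png',cv2.resize(b[130:240,195:350],None,fx=5,fy=5,interpolation=cv2.INTER_CUBIC))
cv2.imwrite('pics/sc_tote.png',cv2.resize(a[110:200,275:365],None,fx=6,fy=6,interpolation=cv2.INTER_CUBIC))
cv2.imwrite('pics/si_tote.png',cv2.resize(b[230:350,290:420],None,fx=5,fy=5,interpolation=cv2.INTER_CUBIC)[:600])
"
```

```text
(no output)
```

View pics/sc_mag.png

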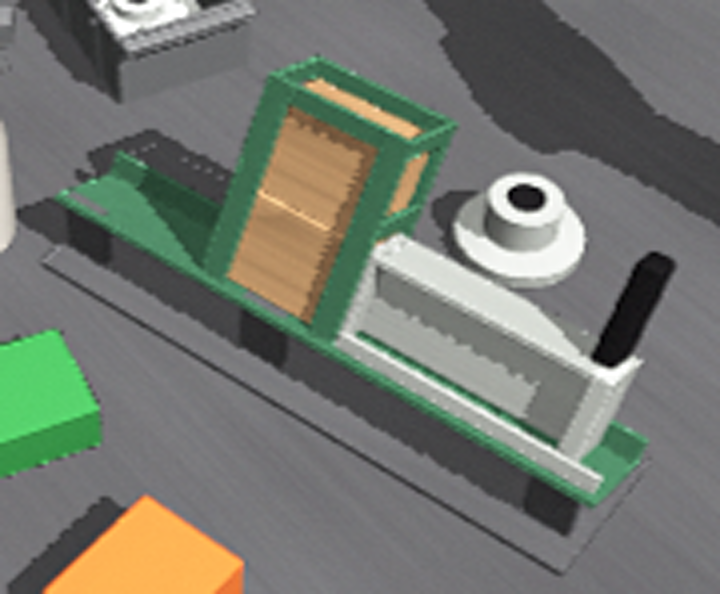

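View pics/si_mag.png

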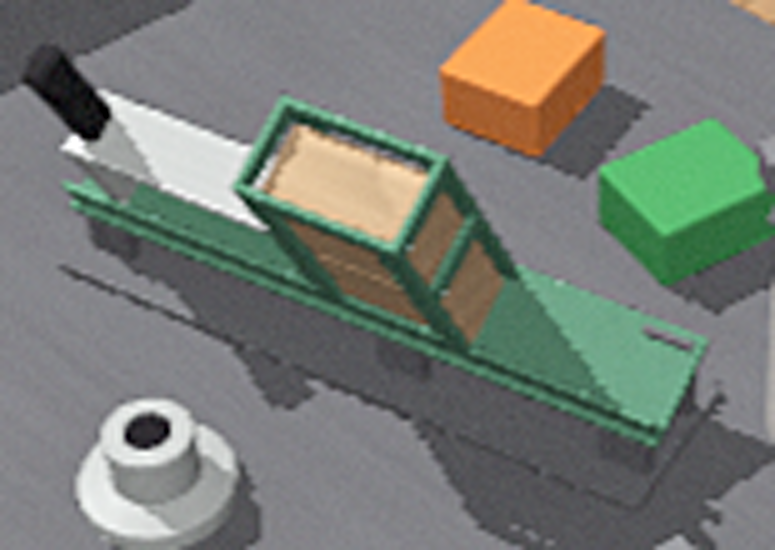

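View pics/sc_tote.png

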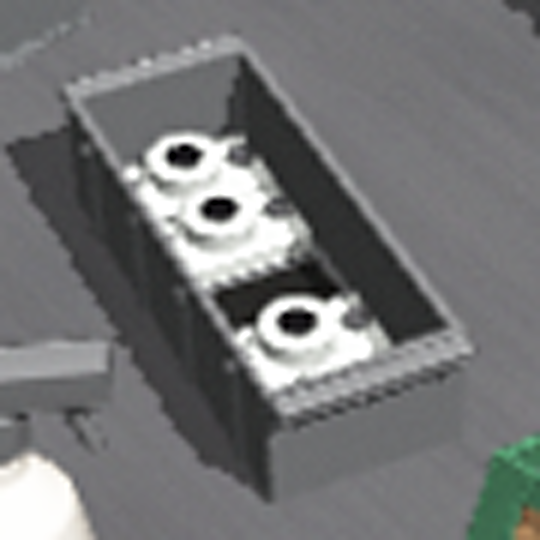

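View pics/si_tote.png

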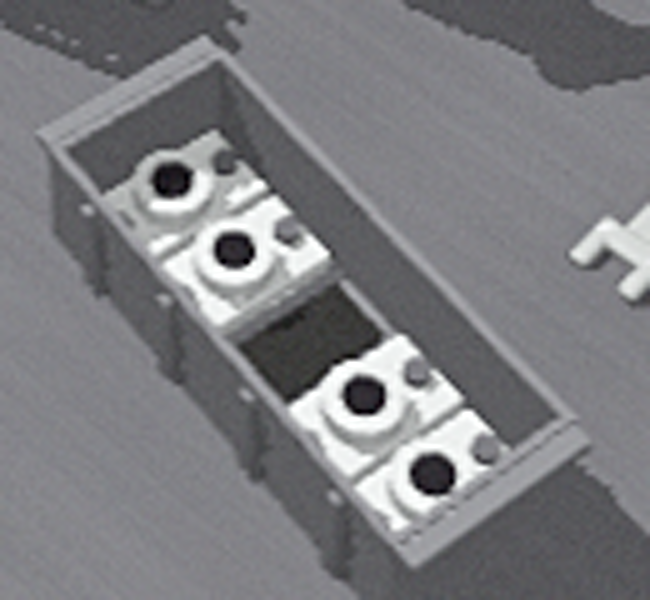

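```bash
cat > h.py <<'E'
import numpy as np, cv2
from scipy.optimize import least_squares
from scipy.spatial.transform import Rotation as Rn
from station import robot, fingers, vision, workorder, recognise
np.set_printoptions(precision=4,suppress=True)
n=np.array([-0.42262,0,0.90631]); s=np.array([0.90631,0,0.42262])
def deck(a,y,h): return np.array([0,0,.048])+a*s+np.array([0,y,0])+h*n
def proj(c,P):
    k=vision.calibration(c);P=np.atleast_2d(P);E=np.array(k["extrinsics"])
    q=P@E[:3,:3].T+E[:3,3]; q=q*[1,-1,-1]; q=q@np.array(k["mtx"]).T; return q[:,:2]/q[:,2:]
def rz(t): return Rn.from_euler('z',t).as_matrix()
def fit(obs,x0):
    # obs: list (cam, localpt, px)
    def r(p): return np.concatenate([proj(c,rz(p[2])@np.array(L)+[p[0],p[1],0])[0]-u for c,L,u in obs])
    best=None
    for t in np.arange(0,6.28,.4):
        q=least_squares(r,[x0[0],x0[1],t],loss='soft_l1')
        if best is None or q.cost<best.cost: best=q
    return best.x,r(best.x).reshape(-1,2)
E
cat > b.py <<'E'
from h import *
S=lambda x,y:(x/5+195,y/5+130); C=lambda x,y:(x/4+290,y/3.6+165)
obs=[("side",deck(.028,.049,.152),S(285,97)),("side",deck(.028,-.049,.152),S(447,158)),("side",deck(-.028,-.049,.152),S(400,250)),("side",deck(-.028,.049,.152),S(238,190)),("side",deck(0,.19,.142),S(43,62)),
("scene",deck(.028,-.049,.152),C(278,75)),("scene",deck(-.028,-.049,.152),C(318,58)),("scene",deck(-.028,.049,.152),C(457,125)),("scene",deck(.028,.049,.152),C(410,147)),("scene",deck(0,.19,.142),C(657,258))]
print(*fit(obs,[.5,.1]))
S=lambda x,y:(x/5+290,y/5+230); C=lambda x,y:(x/6+275,y/6+110)
w,l=.051,.137
for f in (1,-1):
  obs=[("side",(f*-w,f*l,.07),S(42,130)),("side",(f*w,f*l,.07),S(205,38)),("side",(f*w,f*-l,.07),S(590,440)),("side",(f*-w,f*-l,.07),S(415,567)),
  ("scene",(f*-w,f*-l,.07),C(240,38)),("scene",(f*w,f*-l,.07),C(65,88)),("scene",(f*w,f*l,.07),C(280,420)),("scene",(f*-w,f*l,.07),C(472,345))]
  print(*fit(obs,[.6,-.2]))
for c in("scene","side"):
  E=np.array(vision.calibration(c)["extrinsics"]);print(c,-E[:3,:3].T@E[:3,3])
E
python3 b.py
```

```text
Traceback (most recent call last):
  File "b.py", line 5, in <module>
    print(*fit(obs,[.5,.1]))
           ~~~^^^^^^^^^^^^^
  File "h.py", line 17, in fit
    q=least_squares(r,[x0[0],x0[1],t],loss='soft_l1')
  File "h.py", line 14, in r
    def r(p): return np.concatenate([proj(c,rz(p[2])@np.array(L)+[p[0],p[1],0])[0]-u for c,L,u in obs])
                                     ~~~~^^^^^^^^^^^^^^^^^^^^^^^^^^^^^^^^^^^^^^
  File "h.py", line 9, in proj
    k=vision.calibration(c);P=np.atleast_2d(P);E=np.array(k["extrinsics"])
ValueError: time passes only in moves, steps and waits
```

```bash
sed -i 's/k=vision.calibration(c);P=/k=CAL[c];P=/; s/^def deck/CAL={c:vision.calibration(c) for c in ("scene","side","wrist")}\ndef deck/' h.py; sed -i 's/vision.calibration(c)/CAL[c]/' b.py
sed -i 's/q=least_squares(r,\[x0/q=least_squares(r,x_scale=[.1,.1,1],max_nfev=100,x0=[x0/' h.py
python3 b.py
```

```text
[0.6216 0.0713 6.5262] [[-1.0928 -2.9096]
 [-0.2937 -2.5441]
 [-1.4759 -1.2896]
 [-2.3519 -2.5547]
 [-1.0146 -2.0367]
 [-3.47   -1.5536]
 [-0.7305 -1.7416]
 [-0.3613 -1.4837]
 [-0.334  -1.5905]
 [-0.5307 -0.2832]]
[ 0.4968 -0.2851 -0.2004] [[-2.4126 -1.0532]
 [-0.1755 -2.329 ]
 [ 0.4189 -0.6013]
 [-1.7768  0.2781]
 [-0.5987 -2.7408]
 [-1.4056 -2.2858]
 [-1.1132 -2.3962]
 [ 0.2728 -1.2375]]
[ 0.4968 -0.2851  2.9412] [[-2.4126 -1.0532]
 [-0.1755 -2.329 ]
 [ 0.4189 -0.6013]
 [-1.7768  0.2781]
 [-0.5987 -2.7408]
 [-1.4056 -2.2858]
 [-1.1132 -2.3962]
 [ 0.2728 -1.2375]]
scene [1.052  0.5531 0.9098]
side [ 0.0148 -0.641   0.974 ]
```

```bash
cat > c.py <<'E'
from h import *
print(robot.current_tool_pos(),robot.current_eef_rot(),robot.tip_reach)
for p in ([.55,.1,.36],[.55,-.05,.38],[.5,-.05,.4],[.5,-.05,.44],[.45,-.28,.36]):
    for yaw in (0,180,90,-90):
        q=robot.inverse_kinematics(p,[180,0,yaw]); print(p,yaw,None if q is None else np.array(q))
E
python3 c.py
```

```text
[0.2351 0.4972 0.2483] [179.9963   0.0021 154.6922] 0.017
[0.55, 0.1, 0.36] 0 [-38.7098  19.4601  38.6186  72.9293 -12.0058  91.6018 -92.0638]
[0.55, 0.1, 0.36] 180 [-27.6413  17.7364  22.0617  72.482   -6.5714  91.0004  83.3509]
[0.55, 0.1, 0.36] 90 [-34.6669  18.6447  32.4002  72.7705  -9.8663  91.3086  -3.8752]
[0.55, 0.1, 0.36] -90 [-19.9782  17.2907  11.1503  72.1536  -3.2954  90.8617 170.6304]
[0.55, -0.05, 0.38] 0 [-28.6563  20.0344  47.3335  71.4078 -14.6377  94.5584 -74.2976]
[0.55, -0.05, 0.38] 180 [-23.079   18.5047  38.2652  71.1994 -11.3636  93.9976 102.9143]
[0.55, -0.05, 0.38] 90 [-27.9029  19.7858  46.0587  71.3804 -14.1512  94.464   15.2886]
[0.55, -0.05, 0.38] -90 [ -37.4331   24.7182   64.5014   71.7055  -22.3283   96.559  -157.8209]
[0.5, -0.05, 0.4] 0 [-33.4435  12.6157  47.7974  76.422   -9.3464  94.9613 -77.1592]
[0.5, -0.05, 0.4] 180 [-28.6667  11.7732  41.1616  76.2734  -7.7448  94.7653 101.2449]
[0.5, -0.05, 0.4] 90 [-33.7138  12.6731  48.184   76.4301  -9.4465  94.9751  12.9404]
[0.5, -0.05, 0.4] -90 [ -43.9175   16.1938   64.4571   76.7103  -14.6548   95.9535 -161.928 ]
[0.5, -0.05, 0.44] 0 [-32.6727  13.4918  48.7921  70.1237 -10.2906 100.7232 -76.6115]
[0.5, -0.05, 0.44] 180 [-28.5542  12.6669  42.7242  69.9906  -8.7032 100.5143 101.8671]
[0.5, -0.05, 0.44] 90 [-32.911   13.5482  49.1544  70.1311 -10.3915 100.738   13.485 ]
[0.5, -0.05, 0.44] -90 [ -41.8687   16.8621   64.4154   70.3913  -15.4977  101.7221 -161.6718]
[0.45, -0.28, 0.36] 0 [  8.5465  14.3069  28.2778  77.4153  -6.7231  89.9271 -53.9137]
[0.45, -0.28, 0.36] 180 [  7.2734  14.4436  30.0073  77.4628  -7.1658  89.9638 126.4948]
[0.45, -0.28, 0.36] 90 [ 5.4013 14.6716 32.5736 77.5317 -7.8373 90.026  37.1157]
[0.45, -0.28, 0.36] -90 [ -14.7286   21.1584   64.5469   78.1836  -19.036    92.2428 -132.5409]
```

```bash
cat > d.py <<'E'
from h import *
import json
for i,p in enumerate(([.46,-.22,.36],[.52,.08,.37])):
    t=robot.current_time_s(); robot.move_to(p,[180,0,180]); robot.pause(.1)
    P=robot.current_tool_pos();R=robot.current_eef_rot();im=vision.grab_frame("wrist")
    cv2.imwrite(f"pics/w{i+1}.png",im[:,:,::-1]); json.dump([list(map(float,P)),list(map(float,R))],open(f"w{i+1}.json","w"))
    print(P,R,robot.current_time_s()-t)
print(robot.current_time_s())
E
python3 d.py
```

```text
[ 0.4605 -0.2191  0.3598] [ 179.9821   -0.0153 -179.8941] 2.8333
[0.5201 0.0773 0.3703] [-179.9692    0.0353  179.7393] 1.3167
5.5
```

View pics/w1.png

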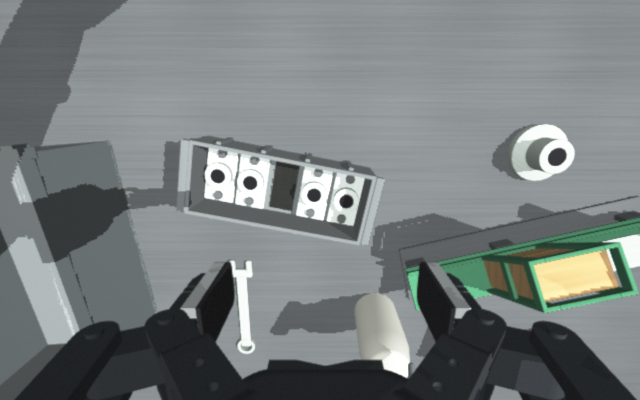

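View pics/w2.png

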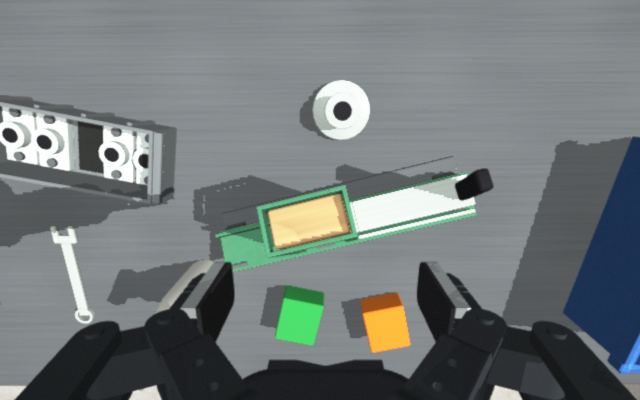

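```bash
python3 -c "
import cv2
a=cv2.imread('pics/w1.png');b=cv2.imread('pics/w2.png')
cv2.imwrite('pics/w1c.png',cv2.resize(a[125:255,165:395],None,fx=3.4,fy=3.4,interpolation=cv2.INTER_CUBIC))
cv2.imwrite('pics/w2c.png',cv2.resize(b[150:280,210:500],None,fx=2.7,fy=2.7,interpolation=cv2.INTER_CUBIC))
"
```

```text
(no output)
```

View pics/w1c.png

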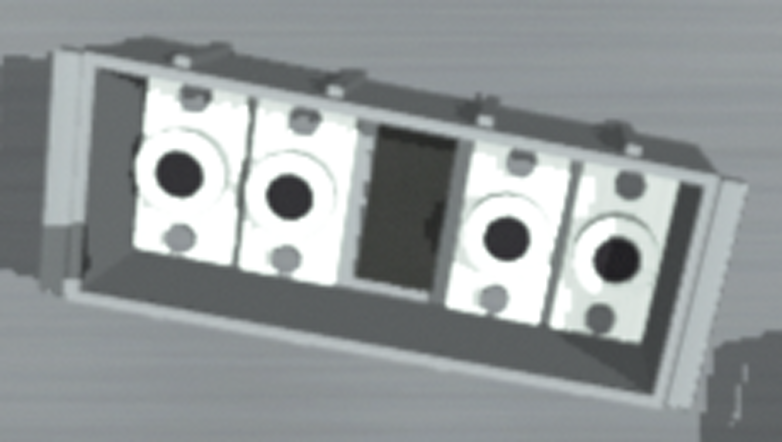

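View pics/w2c.png

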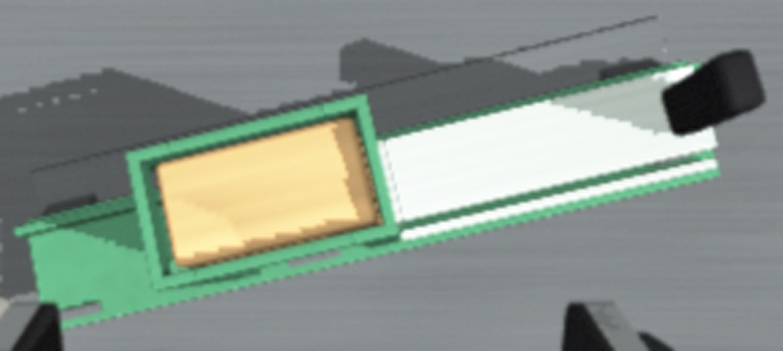

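```bash
cat >> h.py <<'E'
import json
def wcam(f):
    P,R=json.load(open(f)); T=np.eye(4);T[:3,:3]=Rn.from_euler('xyz',R,degrees=True).as_matrix();T[:3,3]=P
    return np.linalg.inv(T@np.array(CAL["wrist"]["T_tool_cam"]))
for i in range(1,9):
    try: CAL[f"w{i}"]=dict(mtx=CAL["wrist"]["mtx"],extrinsics=wcam(f"w{i}.json"))
    except OSError: pass
E
cat > e.py <<'E'
from h import *
W=lambda x,y:((x+.5)/3.4-.5+165,(y+.5)/3.4-.5+125)
rim=[("w1",(-.051,-.137,.07),W(55,50)),("w1",(.051,-.137,.07),W(42,290)),("w1",(-.051,.137,.07),W(745,182)),("w1",(.051,.137,.07),W(690,407)),
("w1",(-.046,-.12,.07),W(97,68)),("w1",(.046,-.12,.07),W(78,283)),("w1",(.046,.12,.07),W(655,393)),("w1",(-.046,.12,.07),W(705,187))]
hol=[("w1",(0,y,.033),W(*u)) for y,u in zip((-.096,-.048,.048,.096),((179,174),(290,197),(507,239),(617,259)))]
pad=[("w1",(.04,-.018,.008),W(357,278)),("w1",(.04,.018,.008),W(437,292))]
for o in (rim,rim+pad,rim+hol+pad):
    p,r=fit(o,[.5,-.28]);print(p,np.degrees(p[2]));print(r)
for u,L in zip((W(372,125),W(457,143),W(437,292),W(357,278)),((-.04,-.018,.008),(-.04,.018,.008),(.04,.018,.008),(.04,-.018,.008))):
    print("pad",proj("w1",rz(p[2])@np.array(L)+[p[0],p[1],0])[0],u)
V=lambda x,y:((x+.5)/2.7-.5+210,(y+.5)/2.7-.5+150)
m=[("w2",deck(-.028,-.049,.152),V(128,155)),("w2",deck(-.028,.049,.152),V(368,95)),("w2",deck(.028,.049,.152),V(400,235)),("w2",deck(.028,-.049,.152),V(157,287))]
h=[("w2",deck(0,.19,.142),V(742,80))]
for o in (m,m+h):
    p,r=fit(o,[.62,.07]);print("MAG",p,np.degrees(p[2])%360);print(r)
b=cv2.imread('pics/w2.png')
def seg(A,B,c=(0,0,255)):
    q=proj("w2",np.array([rz(p[2])@deck(*A)+[p[0],p[1],0],rz(p[2])@deck(*B)+[p[0],p[1],0]]));q=((q-[210,150]+.5)*2.7-.5)
    cv2.line(I,tuple(int(v) for v in q[0].round()),tuple(int(v) for v in q[1].round()),c,1)
I=cv2.resize(b[150:280,210:500],None,fx=2.7,fy=2.7,interpolation=cv2.INTER_CUBIC)
def box(s0,s1,y0,y1,n0,n1,c):
    for a in(s0,s1):
        for d in(y0,y1): seg((a,d,n0),(a,d,n1),c)
        for d in(n0,n1): seg((a,y0,d),(a,y1,d),c)
    for d in(y0,y1):
        for e in(n0,n1): seg((s0,d,e),(s1,d,e),c)
box(-.012,.012,.182,.198,.068,.142,(0,0,255))
box(-.028,.028,-.049,.049,0,.152,(255,0,0)); box(-.023,.021,-.155,-.071,0,.07,(0,255,255))
seg((-.023,-.16,.018),(-.023,-.05,.018),(255,0,255))
cv2.imwrite('pics/w2o.png',I)
E
python3 e.py
```

```text
[ 0.4977 -0.282  -0.1943] -11.134026411782765
[[-0.7617 -1.8997]
 [-1.3761  1.0098]
 [ 1.7356 -0.3664]
 [ 0.1912  1.7535]
 [-0.1852 -0.7665]
 [ 0.6047  1.9687]
 [-0.2671  0.6088]
 [ 0.3147 -0.6666]]
[ 0.4979 -0.2818  6.0898] 348.91829916483425
[[-0.6266 -1.6966]
 [-1.1817  1.1987]
 [ 1.8751 -0.3574]
 [ 0.3847  1.7728]
 [-0.0489 -0.577 ]
 [ 0.7944  2.1469]
 [-0.0778  0.6377]
 [ 0.4547 -0.6459]
 [-0.1784 -0.1767]
 [-1.3178 -0.1275]]
[ 0.4981 -0.2819 -0.1937] -11.098742521240073
[[-0.6982 -1.5188]
 [-1.2698  1.3492]
 [ 1.7586 -0.1341]
 [ 0.2589  1.9641]
 [-0.1236 -0.3976]
 [ 0.7051  2.3014]
 [-0.2005  0.828 ]
 [ 0.341  -0.427 ]
 [ 0.1518  0.159 ]
 [ 0.1941 -0.3902]
 [ 0.5949 -0.5317]
 [-0.2096 -0.4154]
 [-0.2688 -0.0232]
 [-1.4122  0.0311]]
pad [276.889  156.8977] (274.05882352941177, 161.41176470588235)
pad [300.3287 161.4857] (299.05882352941177, 166.7058823529412)
pad [291.7643 210.5605] (293.1764705882353, 210.52941176470588)
pad [269.3783 206.3886] (269.6470588235294, 206.41176470588238)
MAG [0.62   0.0732 6.5256] 13.889424462990632
[[-0.1696 -0.6987]
 [ 0.0578 -0.3236]
 [ 0.8668  0.0869]
 [-0.6835  2.0617]]
MAG [0.62   0.0731 6.5278] 14.013745129607514
[[-0.3808 -0.5272]
 [-0.2196 -0.3362]
 [ 0.6878  0.0501]
 [-0.8011  2.2049]
 [ 0.7493  0.0351]]
```

View pics/w2o.png

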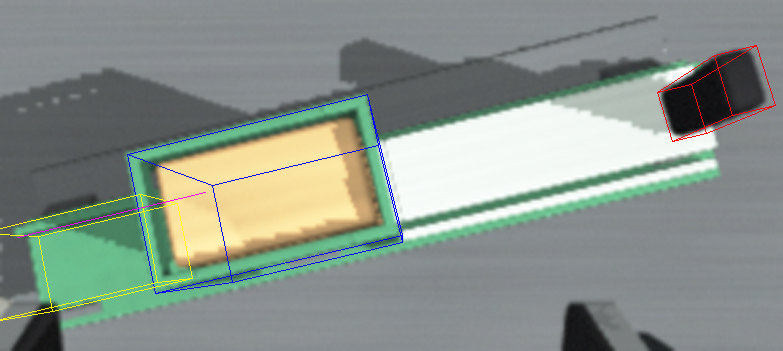

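```bash
cat >> h.py <<'E'
MP=np.array([.620,.0732,0]); MY=np.radians(13.95); MR=rz(MY)
def D(a,y,h): return (MP+MR@deck(a,y,h)).tolist()
def eul(M): return Rn.from_matrix(M).as_euler('xyz',degrees=True).tolist()
Y=np.array([0,1,0.])
RP=eul(MR@np.column_stack([Y,s,-n]))      # push: tool x=+y, jaws along s
RN=eul(MR@np.column_stack([-Y,-s,-n]))
E
cat > f.py <<'E'
from h import *
print(RP)
for R in(RP,RN):
  for y,h in((.235,.24),(.235,.132),(.094,.132),(.094,.21),(-.113,.15),(-.113,.053)):
    q=robot.inverse_kinematics(D(0,y,h),R);print(D(0,y,h),None if q is None else np.array(q))
for yaw in (78.9,-101.1,168.9,-11.1):
  for z in(.2,.06):
    q=robot.inverse_kinematics([.498,-.282,z],[180,0,yaw]);print(yaw,z,None if q is None else np.array(q))
E
python3 f.py
```

```text
[154.99996332167922, 0.0, 103.95]
[0.4649100537080898, 0.27681706713488535, 0.26551439999999993] [-75.7268   0.0587  36.922  109.8453  13.783   48.0097 -32.1078]
[0.5092068418563556, 0.2878204464934853, 0.16763292] [-79.9776  15.6802  51.5073 113.1412  -8.4967  33.1313 -12.0426]
[0.543198425433814, 0.15097903373442084, 0.16763292] [-66.7841  12.032   55.4164 117.0403 -18.6753  32.06    13.5651]
[0.5112063006600666, 0.14303214864209865, 0.23832509999999993] [-67.6887  -1.8219  48.556  115.0737   5.2033  41.3117  -8.0493]
[0.5857181650015421, -0.051749702833334105, 0.18394649999999999] [-38.1811  16.4435  56.8401 111.0904 -38.8125  43.2336  53.8608]
[0.6255032432458177, -0.041867038039036006, 0.09603442999999999] [-28.3193  27.5779  46.0586 111.027  -54.419   37.1041  65.7006]
[0.4649100537080898, 0.27681706713488535, 0.26551439999999993] [-76.8177   0.0248  38.0214 109.8727  13.8037  48.0095 147.8938]
[0.5092068418563556, 0.2878204464934853, 0.16763292] [-65.5117  12.7582  33.4118 112.7352   2.6318  32.9996 157.8254]
[0.543198425433814, 0.15097903373442084, 0.16763292] [ -0.2855   9.6
[... 348 characters left out ...]
039036006, 0.09603442999999999] [ 45.9681  31.4022 -51.3183 108.3692  34.3933  29.8575 171.2949]
78.9 0.2 [-16.276   37.4216  70.8139  89.1505 -35.7558  79.1693  46.6693]
78.9 0.06 [-13.2982  46.1858  64.5051  98.3467 -45.5068  65.9331  53.5855]
-101.1 0.2 [ 67.359   34.966  -61.7127  85.8936  31.092   77.7485 172.2594]
-101.1 0.06 [ 62.2308  40.8254 -51.4735  95.3545  35.5612  61.5725 168.7925]
168.9 0.2 [-13.165   33.2324  62.947   89.0577 -30.1453  76.3809 132.1157]
168.9 0.06 [-10.9257  43.0693  59.2278  98.2717 -41.0968  63.2021 140.2578]
-11.1 0.2 [-13.8626  34.0061  64.541   89.0791 -31.2327  76.8759 -46.9924]
-11.1 0.06 [-13.2275  46.079   64.3363  98.3445 -45.3637  65.838  -36.5206]
```

```bash
cat > g.py <<'E'
from h import *
fingers.gripper_to(0.0)
t=robot.current_time_s();print(t)
robot.move_to(D(0,.235,.22),RP)
robot.line_to(D(0,.235,.130),velocity=.2)
print(robot.current_time_s(),robot.current_tool_pos(),D(0,.235,.13),robot.current_contact_force(),robot.current_finger_gap())
for c in("side","scene"): cv2.imwrite(f"pics/{c}1.png",cv2.resize(vision.grab_frame(c)[:,:,::-1][130:330,150:470],None,fx=2.4,fy=2.4))
P=robot.current_tool_pos();R=robot.current_eef_rot();im=vision.grab_frame("wrist");cv2.imwrite("pics/w3.png",im[:,:,::-1])
E
python3 g.py
```

```text
6.2667
8.6833 [0.5107 0.2877 0.1663] [0.5100271527479902, 0.2880242127779038, 0.16582029999999998] [-0.7083  0.5774 -0.1095] 0.006013049995211355
```

View pics/side1.png

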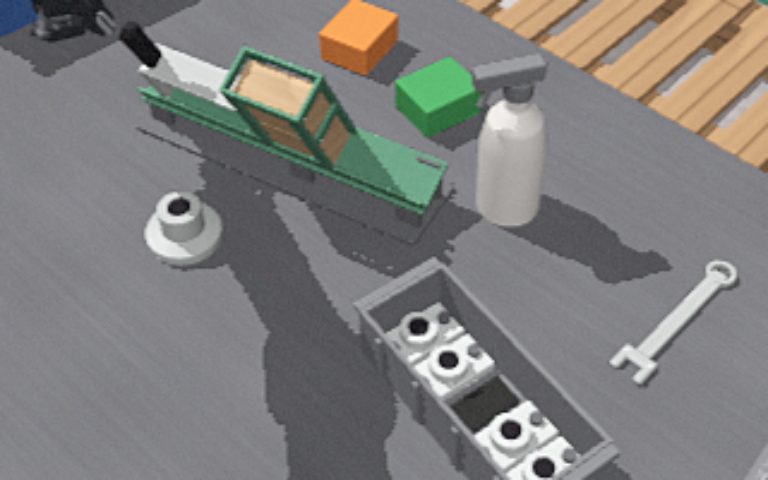

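View pics/scene1.png

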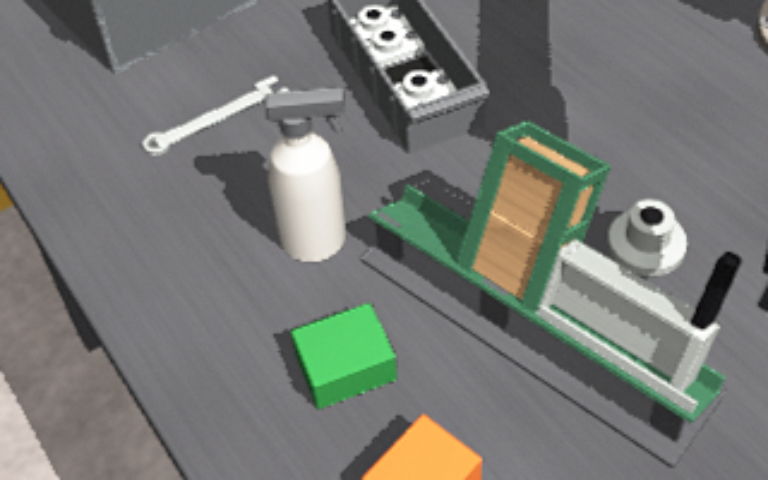

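View pics/w3.png

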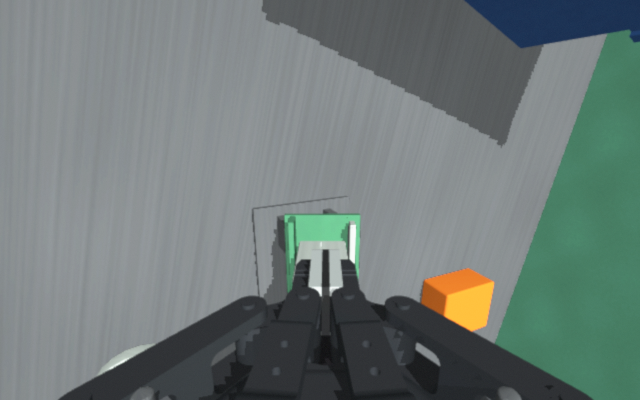

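```bash
cat > p.py <<'E'
from h import *
iv=lambda P: MR.T@(np.array(P)-MP)
print(robot.line_to(D(0,.108,.130),velocity=.12,f_stop=45), iv(robot.current_tool_pos()),robot.current_contact_force())
print(robot.line_to(D(0,.080,.130),velocity=.04,f_stop=16), iv(robot.current_tool_pos()),robot.current_contact_force(),robot.current_time_s())
robot.pause(.1)
print(iv(robot.current_tool_pos()),robot.current_contact_force())
for c in("side","scene"): cv2.imwrite(f"pics/{c}2.png",cv2.resize(vision.grab_frame(c)[:,:,::-1][130:330,150:470],None,fx=2.4,fy=2.4))
E
python3 p.py
```

```text
False [-0.0549  0.1136  0.1662] [-1.3803 10.0234 -1.5096]
False [-0.055   0.0925  0.1663] [-4.0569 20.2703  0.1829] 10.8917
[-0.055   0.0925  0.1663] [-4.5029 20.2501  0.4015]
```

View pics/side2.png

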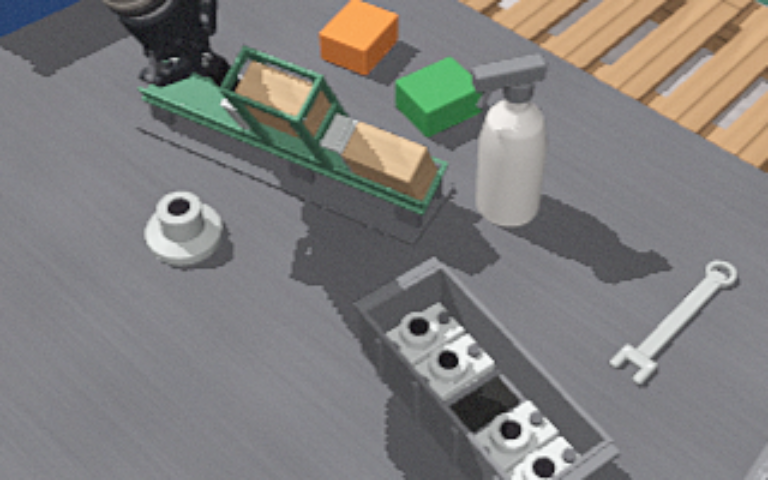

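View pics/scene2.png

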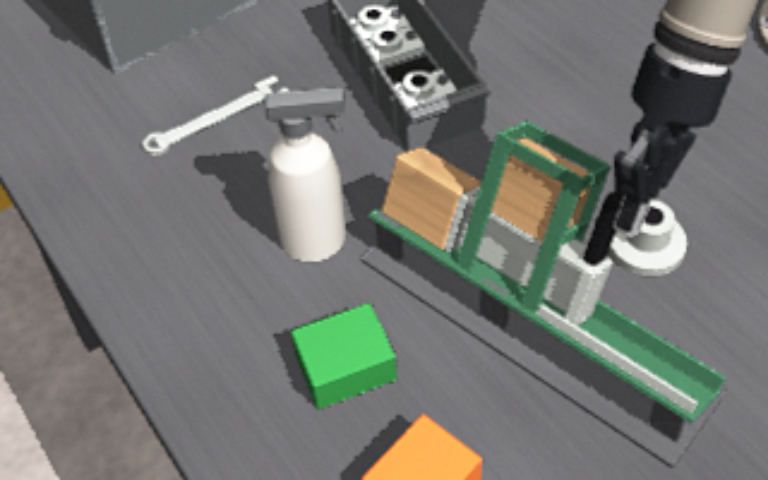

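```bash
cat > p2.py <<'E'
from h import *
iv=lambda P: MR.T@(np.array(P)-MP)
robot.line_to(D(0,.072,.130),velocity=.04); robot.pause(.1)
print(iv(robot.current_tool_pos()),robot.current_contact_force(),robot.current_time_s())
E
python3 p2.py
```

```text
[-0.0551  0.0923  0.1664] [-7.8082 31.4209  1.2643] 11.5417
```

```bash
cat > l.py <<'E'
from h import *
iv=lambda P: MR.T@(np.array(P)-MP)
robot.line_to(D(0,.081,.130),velocity=.05)
print(iv(robot.current_tool_pos()),robot.current_contact_force())
robot.line_to(D(0,.081,.222),velocity=.35)
robot.pause(.15)
print(iv(robot.current_tool_pos()),robot.current_contact_force(),robot.current_time_s())
for c in("side","scene"): cv2.imwrite(f"pics/{c}3.png",cv2.resize(vision.grab_frame(c)[:,:,::-1][130:330,150:470],None,fx=2.4,fy=2.4))
E
python3 l.py
```

```text
[-0.055   0.0926  0.1663] [-3.9682 18.3904  0.8821]
[-0.0948  0.0803  0.2477] [ 0.6976 -0.6628  0.1048] 12.4417
```

View pics/side3.png

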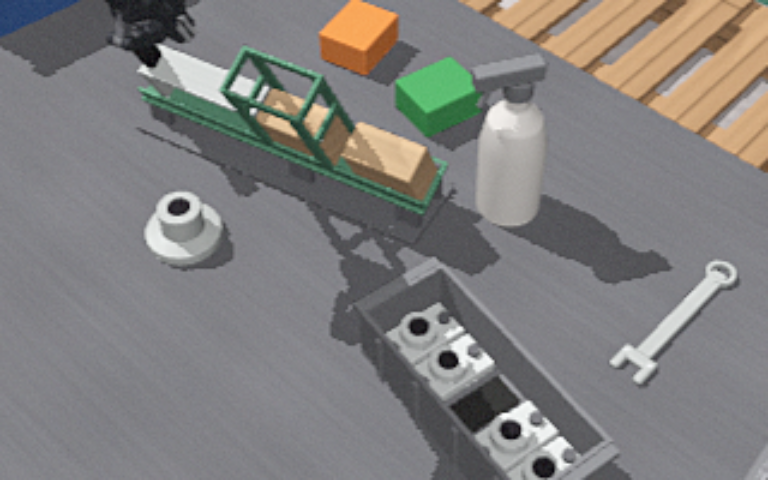

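View pics/scene3.png

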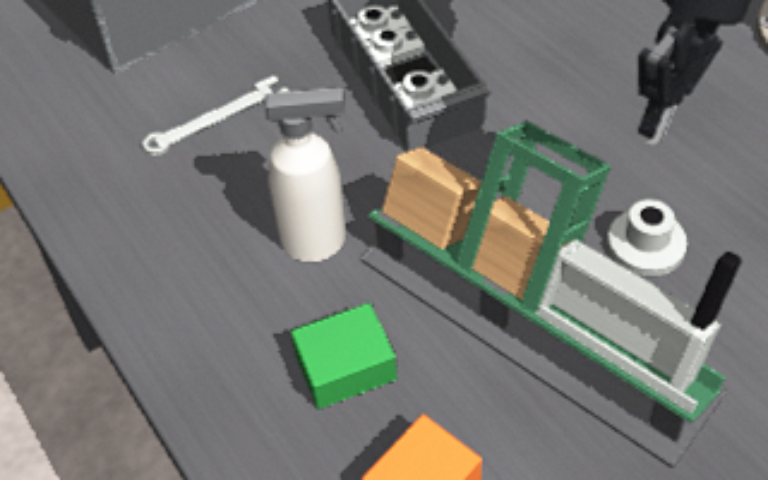

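```bash
cat > q.py <<'E'
from h import *
def ray(c,u,z):
    k=CAL[c];E=np.array(k["extrinsics"]);M=np.linalg.inv(np.array(k["mtx"]))
    d=(M@np.array([u[0],u[1],1]))*[1,-1,-1];d=E[:3,:3].T@d;C=-E[:3,:3].T@E[:3,3];return C+d*(z-C[2])/d[2]
print("bottle base side",ray("side",(362,216),.0),"scene",ray("scene",(150+312/2.4,130+250/2.4),0))
print("block top centre n=70", D(-.001,-.113,.07),"cam RN",D(0,-.189,.176),"tool axis",D(0,-.113,.15))
# overlay predicted block in side & scene
for c in("side","scene"):
    I=cv2.imread(f"pics/{c}3.png")
    def L(A,B):
        q=proj(c,np.array([D(*A),D(*B)]));q=(q-[150,130]+.5)*2.4-.5
        cv2.line(I,tuple(int(v) for v in q[0].round()),tuple(int(v) for v in q[1].round()),(0,0,255),1)
    s0,s1,y0,y1,n0,n1=-.023,.021,-.155,-.071,0,.07
    for a in(s0,s1):
        for d in(y0,y1): L((a,d,n0),(a,d,n1))
        for d in(n0,n1): L((a,y0,d),(a,y1,d))
    for d in(y0,y1):
        for e in(n0,n1): L((s0,d,e),(s1,d,e))
    r=I[0:260,200:560] if c=="side" else I[60:400,300:700]
    cv2.imwrite(f"pics/{c}3o.png",cv2.resize(r,None,fx=1.7,fy=1.7))
for R in(RN,RP):
  for y,h in((-.113,.16),(-.113,.05)):
    q=robot.inverse_kinematics(D(0,y,h),R);print(None if q is None else np.array(q))
print(robot.current_joint_positions())
E
python3 q.py
```

```text
bottle base side [ 0.7252 -0.1409  0.    ] scene [ 0.7418 -0.1137  0.    ]
block top centre n=70 [0.6176510209449548, -0.043817540194976995, 0.11101907999999999] cam RN [0.5933758280336039, -0.12815715651438403, 0.20751055999999993] tool axis [0.5857181650015421, -0.051749702833334105, 0.18394649999999999]
[ -44.2902   17.6563   65.1428  111.0334  -41.3709   45.9514 -123.8318]
[ -39.4296   36.5416   64.4455  111.3049  -68.1574   47.5542 -104.9523]
[-40.4737  15.6345  59.4523 110.9537 -37.832   44.2559  53.1623]
[-14.9392  23.8517  27.7983 110.5374 -42.1093  30.9337  55.9721]
[-56.4254  -2.7492  38.6227 114.5325   4.815   42.9163  -6.3648]
```

View pics/side3o.png

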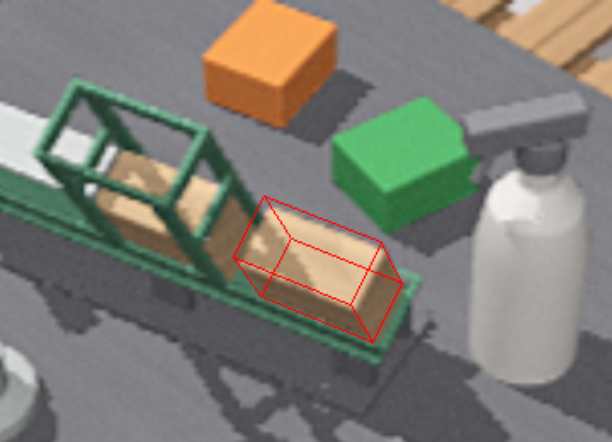

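View pics/scene3o.png

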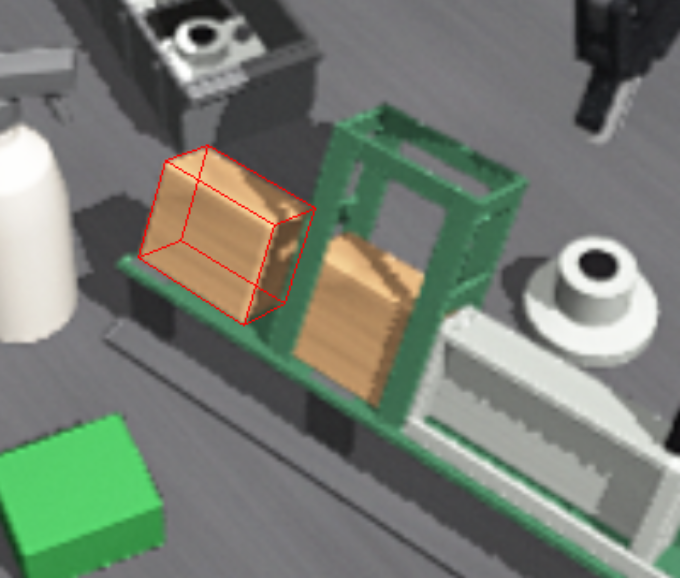

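```bash
cat > r.py <<'E'
from h import *
robot.move_to(D(-.001,-.113,.23),RN)
fingers.gripper_to(0.9)
robot.line_to(D(-.001,-.113,.16),velocity=.2)
robot.pause(.1)
P=robot.current_tool_pos();R=robot.current_eef_rot();im=vision.grab_frame("wrist")
cv2.imwrite("pics/w4.png",im[:,:,::-1]); json.dump([list(map(float,P)),list(map(float,R))],open("w4.json","w"))
print(P,D(-.001,-.113,.16),R,RN,robot.current_time_s(),robot.current_joint_positions())
CAL["w4"]=dict(mtx=CAL["wrist"]["mtx"],extrinsics=wcam("w4.json"))
I=im[:,:,::-1].copy()
def L(A,B):
    q=proj("w4",np.array([D(*A),D(*B)]))
    cv2.line(I,tuple(int(v) for v in q[0].round()),tuple(int(v) for v in q[1].round()),(0,0,255),1)
s0,s1,y0,y1,n1=-.023,.021,-.155,-.071,.07
L((s0,y0,n1),(s1,y0,n1));L((s1,y0,n1),(s1,y1,n1));L((s1,y1,n1),(s0,y1,n1));L((s0,y1,n1),(s0,y0,n1))
cv2.imwrite("pics/w4o.png",I)
E
python3 r.py
```

```text
[ 0.5814 -0.0539  0.1943] [0.5807370308214, -0.05298702299381029, 0.19258697999999996] [-154.8504   -0.0471  -76.1063] [-154.99996332167922, 0.0, -76.04999999999998] 15.9167 [ -40.246    15.2631   59.1476  111.0079  -37.48     44.0534 -127.0507]
```

View pics/w4o.png

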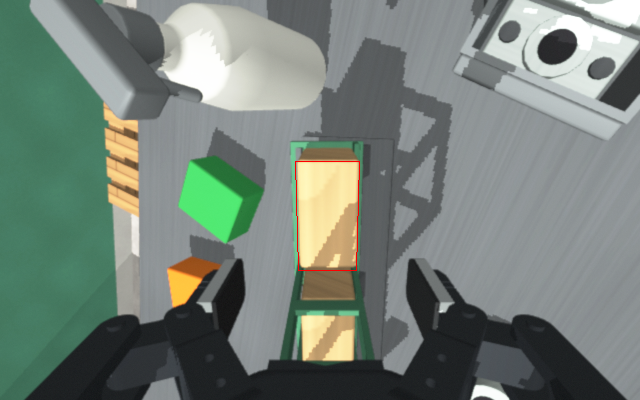

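```bash
cat > t.py <<'E'
from h import *
iv=lambda P: MR.T@(np.array(P)-MP)
print(robot.line_to(D(-.001,-.113,.050),velocity=.12,f_stop=12),robot.current_tool_pos(),D(-.001,-.113,.050),robot.current_contact_force())
fingers.gripper_to(0.0,force=50)
print(robot.current_finger_gap(),robot.current_contact_force())
robot.line_to(D(-.001,-.113,.12),velocity=.1)
print(robot.current_finger_gap(),robot.current_contact_force(),robot.current_time_s())
for c in("side","scene"): cv2.imwrite(f"pics/{c}4.png",cv2.resize(vision.grab_frame(c)[:,:,::-1][130:330,150:470],None,fx=2.4,fy=2.4))
cv2.imwrite("pics/w5.png",vision.grab_frame("wrist")[:,:,::-1])
E
python3 t.py
```

```text
False [ 0.6262 -0.0421  0.0938] [0.6258541298613003, -0.04177987735079182, 0.09289288] [-0.4236  0.0341 -0.1308]
0.5083898385115655 [-2.376  -0.8097  4.3597]
0.5091417489361731 [ 0.0622  0.2381 -1.5429] 18.2333
```

View pics/scene4.png

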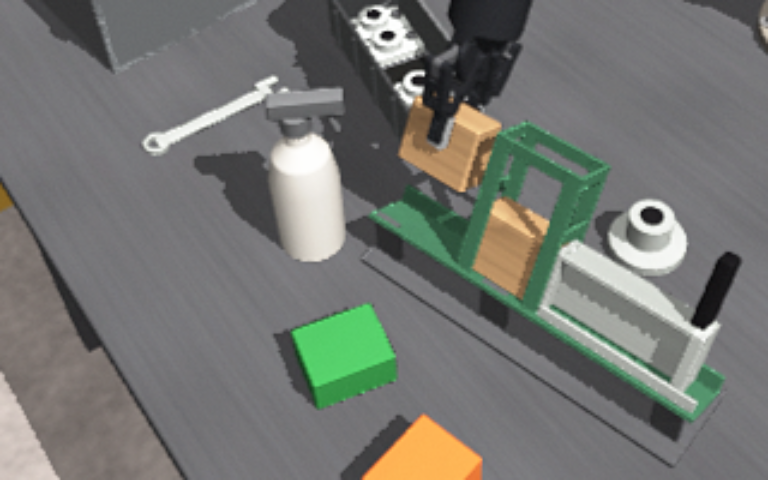

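View pics/w5.png

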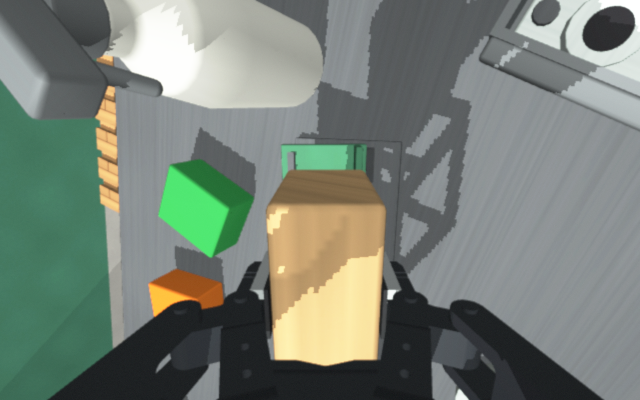

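```bash
cat > u.py <<'E'
from h import *
robot.line_to(D(-.001,-.113,.19),velocity=.2)
robot.move_to([.498,-.282,.22],[180,0,-11.1])
robot.line_to([.498,-.282,.145],velocity=.15)
robot.pause(.2)
P=robot.current_tool_pos();R=robot.current_eef_rot();im=vision.grab_frame("wrist")
cv2.imwrite("pics/w6.png",im[:,:,::-1]); json.dump([list(map(float,P)),list(map(float,R))],open("w6.json","w"))
print(P,R,robot.current_finger_gap(),robot.current_contact_force(),robot.current_time_s())
for c,r in(("side",(190,350,260,480)),("scene",(80,230,220,420))): cv2.imwrite(f"pics/{c}5.png",cv2.resize(vision.grab_frame(c)[:,:,::-1][r[0]:r[1],r[2]:r[3]],None,fx=3.5,fy=3.5))
E
python3 u.py
```

```text
[ 0.4988 -0.2826  0.1463] [179.9585  -0.1483 -11.0946] 0.5118066471823117 [-0.5572 -0.9227 -1.6503] 21.0083
```

View pics/w6.png

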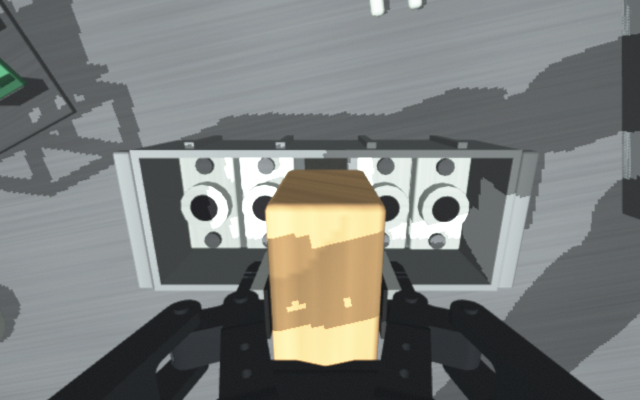

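View pics/side5.png

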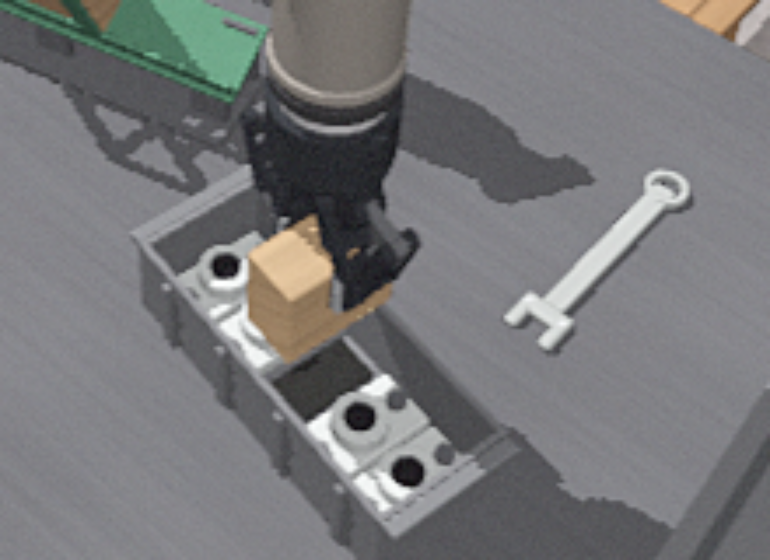

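View pics/scene5.png

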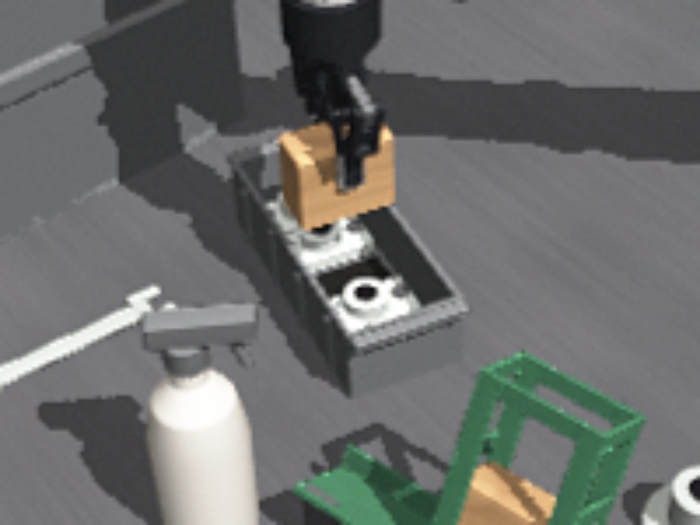

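```bash
cat > v.py <<'E'
from h import *
rim=[("w6",(.046,.12,.07),(137.5,157)),("w6",(.046,-.12,.07),(518,157)),("w6",(-.046,.12,.07),(157,285)),("w6",(-.046,-.12,.07),(497,285)),
("w6",(0,.096,.033),(204,208)),("w6",(0,-.096,.033),(443,208))]
for o in (rim,rim[:4],rim[4:]):
    p,r=fit(o,[.5,-.28]);print(p,np.degrees(p[2])%180);print(r)
im=cv2.imread("pics/w6.png")
cv2.imwrite("pics/w6c.png",cv2.resize(im[140:300,100:560],None,fx=1.7,fy=1.7*1.5,interpolation=cv2.INTER_CUBIC))
E
python3 v.py
```

```text
[ 0.4984 -0.282  -0.1951] 168.82346650133084
[[ 0.1176  0.1509]
 [-6.2923  0.3511]
 [ 2.7007 -1.1767]
 [-7.398  -1.1461]
 [ 0.2292  0.1613]
 [ 2.2276  0.2473]]
[ 0.498  -0.2838  6.0886] 168.85064471293657
[[ 3.0597  0.2827]
 [-3.3718  0.3052]
 [ 5.3526 -1.0752]
 [-4.763  -1.1828]]
[ 0.4987 -0.281   6.0885] 168.8453919768939
[[-1.0127  0.0853]
 [ 1.0159  0.0835]]
```

View pics/w6c.png

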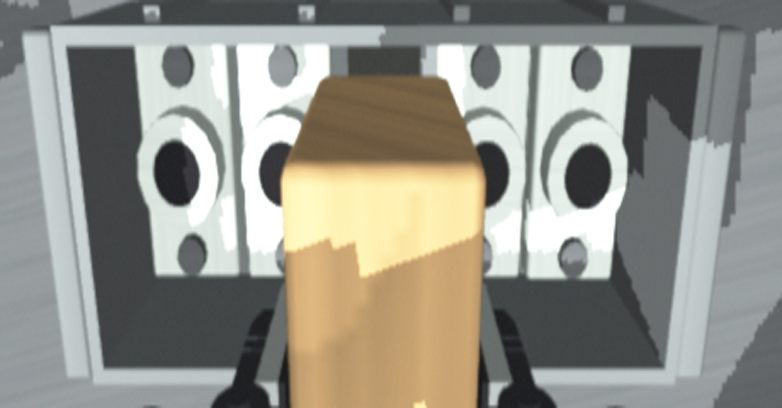

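```bash
cat > x.py <<'E'
from h import *
robot.line_to([.4975,-.282,.078],velocity=.08,f_stop=10)
print(robot.current_tool_pos(),robot.current_contact_force())
print(robot.line_to([.4975,-.282,.050],velocity=.025,f_stop=5))
print(robot.current_tool_pos(),robot.current_contact_force(),robot.current_torque(),robot.current_time_s())
for c,r in(("side",(190,350,260,480)),("scene",(80,230,220,420))): cv2.imwrite(f"pics/{c}6.png",cv2.resize(vision.grab_frame(c)[:,:,::-1][r[0]:r[1],r[2]:r[3]],None,fx=3.5,fy=3.5))
E
python3 x.py
```

```text
[ 0.4979 -0.2824  0.0786] [ 0.1029  0.0568 -2.4024]
True
[ 0.4974 -0.2819  0.0585] [-0.3282  0.4239  3.4159] [ 0.0904 -0.1737 -0.0422] 22.8667
```

View pics/side6.png

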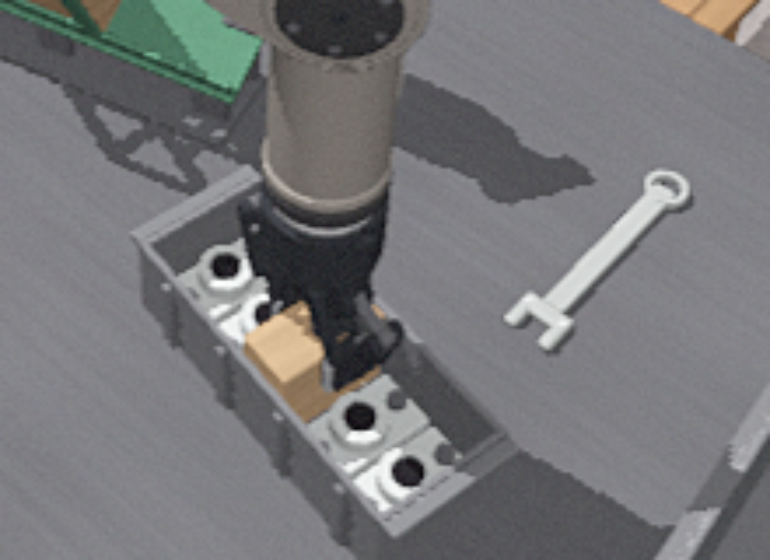

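View pics/scene6.png

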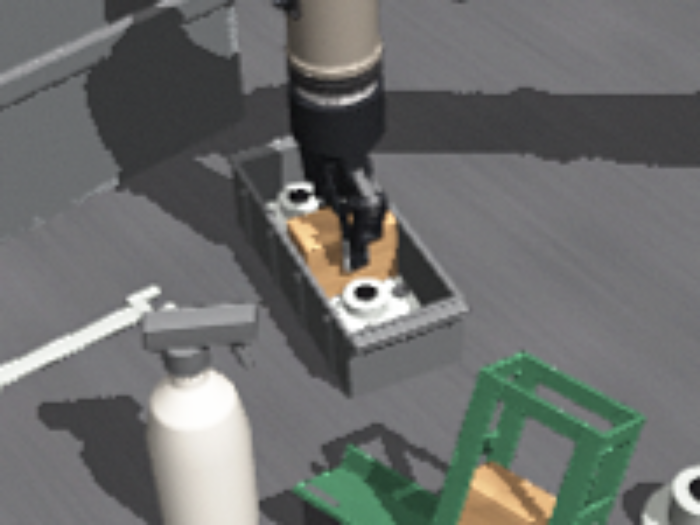

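```bash
cat > y.py <<'E'
from h import *
fingers.gripper_to(0.68)
print(robot.current_finger_gap(),robot.current_contact_force())
robot.line_to([.4975,-.282,.15],velocity=.1)
robot.move_to([.42,-.28,.33],[180,0,-11.1]); robot.pause(.2)
P=robot.current_tool_pos();R=robot.current_eef_rot();im=vision.grab_frame("wrist")
cv2.imwrite("pics/w7.png",im[:,:,::-1]); json.dump([list(map(float,P)),list(map(float,R))],open("w7.json","w"))
print(P,R,robot.current_contact_force(),robot.current_time_s())
for c,r in(("side",(130,350,150,480)),("scene",(80,310,220,480))): cv2.imwrite(f"pics/{c}7.png",cv2.resize(vision.grab_frame(c)[:,:,::-1][r[0]:r[1],r[2]:r[3]],None,fx=2.4,fy=2.4))
E
python3 y.py
```

```text
0.6813100829027452 [-0.1104 -0.0257  0.7185]
[ 0.4203 -0.2789  0.328 ] [-179.977     0.2191  -11.0209] [0.146  0.3448 1.1753] 25.3833
```

View pics/w7.png

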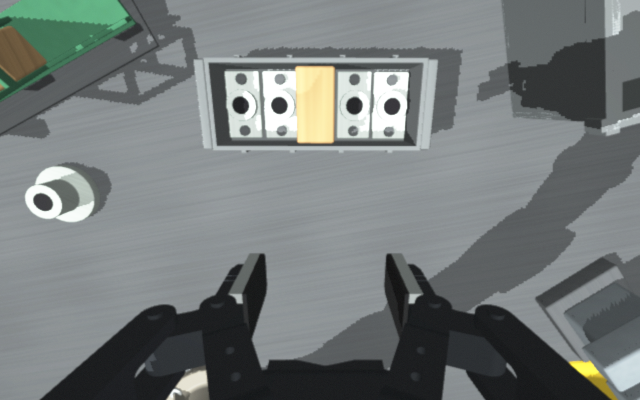

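View pics/side7.png

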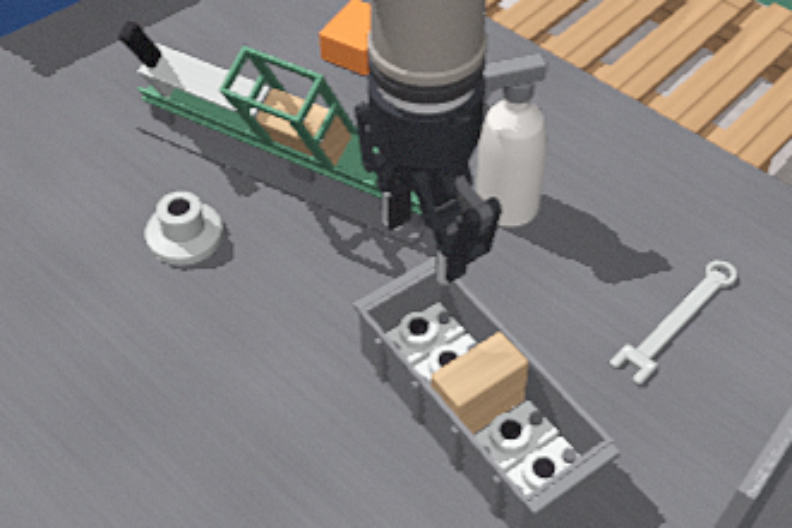

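View pics/scene7.png

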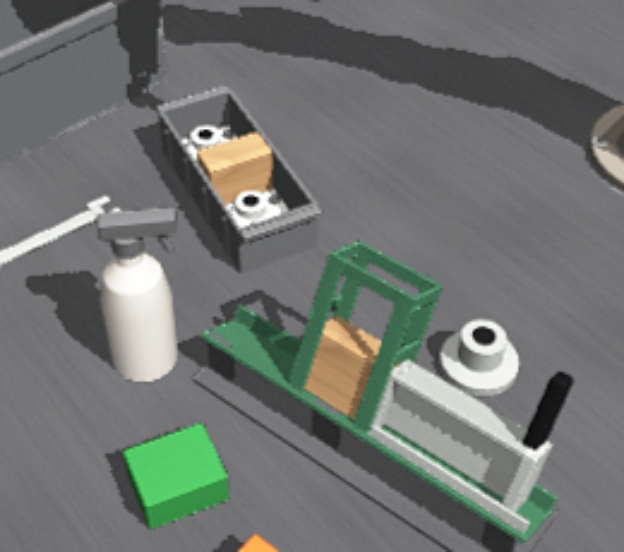

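```bash
python3 -c "
from station import *
from station import workorder,robot
print(robot.current_time_s()); print(workorder.close_job())"
```

```text
25.4833
the job is handed in; nothing more can be done
None
```

I pushed the handle to its end stop and lifted the fingers off along the handle. The slide snapped home by itself and the spare block dropped onto the magazine deck. I then took the block off the leaning tray, turned it upright and lowered it into the empty middle lane of the tote, and handed the job in at about 25.5 s of the 51 s.

- **End stop:** pressing harder raised the force from 20 to 31 N while the tool moved only about 0.2 mm, so the slide was at its end.
- **Slide and spare block:** the pictures after letting go, and again at the end, show the slide home and the spare block in the tower.
- **Block on the pad:** contact came at a tool height of 58.5 mm, where the block's bottom should meet the pad. The last wrist picture shows it square and centred to within a few mm (column 315 against 316.5 for the tote).
- **Everything else:** the castings, wrench, bottle and flange look undisturbed.
- **Disagreements:** the tote's rim and the castings' holes gave its sideways position about 3 mm apart, so I aimed between them. The two fixed cameras were off by about 2 pixels, so I used the wrist camera's measurements.

I judged upright, square and unmoved by eye from the last pictures, and the hand-in reported no verdict.

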